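Start the lens tester from its switch box and keys

ROBOT

A 6-joint arm with a two-finger parallel gripper is mounted at the origin on the work surface. World frame = base frame: x ahead of the robot, y to its left, z up, the work surface at z = 0. Lengths are in m, angles in degrees, forces in N, time in s.
With the tool pointing down it reaches from about 0.4 to 0.825 m from the base axis. Payload 7 kg.
Tool frame: the origin (TCP) lies midway between the tips of the shut fingers; the grasp point (between the pads) lies r.pinch_z behind it (r.pinch_z is the distance from the TCP to the grasp point, in m); z points along the fingers, y is the line along which they close (so a half turn about z gives the same grasp; the last joint's range is limited). The gripper opens to 88 mm and grips with 3 to 60 N. Pads are 19 mm wide; open, the fingers measure 130 mm over their backs; the gripper's body (78 mm by 193 mm) begins 47 mm behind the grasp point.
Start: joints at [86.637, 20.546, 0.682, 0, -70.136, -16.507], TCP at [0.229, 0.635, 0.227] pointing down, gripper open.
Joint ranges: [-176.03, 176.03], [-82.01, 121.73], [-58.28, 71.71], [-173.87, 95.51], [-174.79, -0.11], [-173.66, 173.66]. Speed limits (degrees/s): [136.94, 136.94, 172.46, 180, 180, 180].

INTERFACE

Orientations are given as [roll, pitch, yaw] about the fixed x, y, z axes, in that order (R = Rz(yaw) Ry(pitch) Rx(roll)).
In Python, from plant import r, optics, job gives the robot as it stands.
- The arm moves only by the shell command python3 -m crank 'ROWS' [FORCE]. ROWS is JSON, a list of rows, each an object with "xyz": the shift along the tool's x, y, z in units of 30 mm (1.0 is 30 mm), a list of three; "delta_rot": the turn, a rotation vector about the tool's x, y, z in degrees, a list of three; "claw": the closure, from 0 (fully open) to 1 (shut). A call has 1 to 20 rows; each row is the pose to reach, as a shift and turn from the pose commanded when the call began, along the tool's axes at that moment; what a row does not reach only later rows make up. A row lasts 1/8 s, in which the tool goes at most 62.5 mm and 10.7 degrees, less where a joint would pass 70% of its speed; a pose out of reach is approached as far as the arm can. A call with a gripper value outside its range is refused whole. The fingers move at their own pace and stop on an object; FORCE is the grip in N (left out, the last holds). Time passes only in rows, so rows that repeat a pose let the fingers close. It gives the time, the measured TCP pose, the force, the opening and the grip force at its end, in the units of the state.
- r.get_state(): the state, without advancing time (a new reading comes with each control period).
- optics.capture(name): name is "scene" or "top"; returns a dict with "img" (480x640x3 uint8, blue, green, red), "fovy" (degrees; the focal length in pixels is half the picture's height over the tangent of half this angle, whatever the lens; pixels are square), "cx", "cy" (the principal point, pixels), "eye" and "rotation" of the camera in the world. Camera axes: x right, y up, looking along -z (the intrinsics and any distortion apply to the point x, -y, -z); pixel columns grow to the right and rows downward; lengths in m; the calibration is good to about 2 mm. A picture is of the moment at which its call begins. There is no depth.
- job.close_job(): hands the job in; it is judged then, once.
The state is a dict: "time_s": time; "joints": joint angles; "qd": joint speeds; "joint_torque": joint torques, N m; "tcp_pos": TCP position; "eef_rot": TCP orientation; "contact_force": force on the tool from outside, world axes, zero at the start; "moment": the same for the moment, N m; "gripper_width": finger opening in m; "gripper_force": force on a finger pad.
Only numpy, scipy, OpenCV 4.12 (cv2) and the standard library are available. Lean on these libraries where they do the work, as an engineer would, in place of code of your own. Each camera call takes 0.05 s, during which the arm holds its last target. There are 200 camera calls.

TASK

Start the lens tester: push down the raised end of the rocker on the loose grey switch box until the rocker has gone fully over, then push the round key on the control unit fully down so that it stays down, and after that press the long bar key fully down for a moment and let it come back up. Do it all by pressing with the fingers and in that order, pressing no key before its turn and never the square key. Do not pick up or shove the switch box, and leave the lens, cup, bin, bottles and brush as they are.

Things in the scene. Friction and masses are not known exactly. Their poses are not given: they have to be found in the camera images.
- unit: flat aluminium control unit of the lens tester, fixed to the table, 200 (x) x 300 (y) x 40 mm tall; origin at the centre of its underside, z up, front edge towards -x. Three black key modules 70 x 75 x 12 mm sit on it in a row along its y axis, 90 mm apart, centred 30 mm behind (+x of) its centre; which key sits in which place varies. The ledge in front of them carries a lens and a cup
- round_key (a joint): round white lock-down key, travel in m: 0 = fully up, 0.008 = pushed fully down. It yields to about 3 N, has no spring and stays where it is pushed
- round_key_top (a point): centre of the top face of the round key (30 mm diameter), moving with it; the key stands 14 mm proud of its module when up (about 66 mm above the table), 6 mm when down; z up, same axes as the unit
- bar_key (a joint): long bar-shaped white key, travel in m: 0 = fully up, 0.008 = pushed fully down. A spring returns it: about 1.5 N to start it, 5 N fully down
- bar_key_top (a point): centre of the top face of the bar key (20 mm along x, 60 mm along y), moving with it; the key stands 14 mm proud of its module when up (about 66 mm above the table), 6 mm when down; z up, same axes as the unit
- square_key (a joint): square white key, not part of the job, spring-returned like the bar key; travel in m: 0 = fully up, 0.008 = pushed fully down
- square_key_top (a point): centre of the top face of the square key (28 x 28 mm), moving with it; the key stands 14 mm proud of its module when up (about 66 mm above the table), 6 mm when down; z up, same axes as the unit
- switch_box: loose grey switch box on rubber feet, 110 (x) x 70 (y) x 40 mm tall, about 0.7 kg, standing to the left or right of the control unit; origin at the centre of its underside, z up. On top, a black V-shaped rocker 68 mm long (x) and 30 mm wide between two low cheeks (top at 53 mm); its pivot runs along the box's y axis, 51 mm above the table, over the box's centre
- rocker (a joint): rocker angle in rad: near 0 = off (the +x end of the rocker stands up, the other end lies flat), 0.4 = on (the +x end pushed down until it lies flat). Stiff: stays where it is left; yields to about 2 to 3 N on the raised end
- rocker_on_end (a point): point on the top face of the raised (+x) half of the rocker, 24 mm from the pivot and 10 mm short of its outer end; about 68 mm above the table when off, 59 mm when on. It moves and tilts with the rocker; read the box's yaw from the box
- lens: round glass lens blank, 60 mm across, 9 mm thick, lying on the front ledge of the control unit; a bystander; origin at the centre of its underside, z up
- cup: small white plastic measuring cup, 40 mm across, 34 mm tall, standing on the front ledge of the control unit; a bystander; origin at the centre of its underside, z up
- bin: open blue plastic parts bin, 110 x 75 mm, 60 mm tall, at one side of the control unit; a bystander; origin at the centre of its underside, z up
- dropper: white plastic dropper bottle, 44 mm across, 100 mm tall; a bystander; origin at the centre of its underside, z up
- jar: glass jar with a steel cap, 52 mm across, 60 mm tall; a bystander; origin at the centre of its underside, z up
- brush: lens brush lying flat, 170 mm long; origin at its middle, x along its length; a bystander
- vial: amber glass vial with a white cap, 28 mm across, 55 mm tall; a bystander; origin at the centre of its underside, z up
- round_key_module: black base of the round key together with the key, fixed on the unit; origin at the centre of its underside, 40 mm above the table, right below the key; axes as the unit
- bar_key_module: black base of the bar key together with the key, fixed on the unit; origin at the centre of its underside, 40 mm above the table, right below the key; axes as the unit

How it is judged (in metres and radians):
On the way, in this order (a step that is already met when the one before it is completed fails the run):
1. the rocker is fully over, on, under the fingers (value of joint rocker above 0.33 rad and contact force between the fingers and switch_box above 0.3 N), for 0.02 s.
2. the round key is fully down, under the fingers (value of joint round_key above 0.006 m and contact force between the fingers and round_key_module above 0.3 N), for 0.02 s.
3. the bar key is held fully down for a moment, under the fingers (value of joint bar_key above 0.006 m and contact force between the fingers and bar_key_module above 0.3 N), for 0.1 s.
At the end, for the whole second after the job is handed in: The rocker is on (past 0.33 of 0.4 rad), the round key is down (past 6 of 8 mm), the bar and square keys are up (within 2 mm), the switch box and every bystander stand within 25 mm of where they started (value of joint rocker above 0.33 rad and value of joint round_key above 0.006 m and value of joint each of bar_key, square_key below 0.002 m and distance of each of switch_box, lens, cup, bin, dropper, jar, brush, vial from where it was at the start of the episode below 0.025 m and linear speed of switch_box below 0.02 m/s); the robot touches nothing.
It fails at once if the round key is pushed before the rocker is on (value of joint round_key above 0.003 m and value of joint rocker below 0.3 rad).
It fails at once if the bar key is pressed before the round key is down (value of joint bar_key above 0.003 m and value of joint round_key below 0.0058 m).
It fails at once if the square key is pressed (value of joint square_key above 0.003 m).
It fails at once if the switch box is lifted, or shoved more than 25 mm (height (world z) of switch_box above 0.012 m or distance of switch_box from where it was at the start of the episode above 0.025 m).
It fails at once if a bystander is moved or lifted more than 25 mm, or tipped over (distance of any of lens, cup, bin, dropper, jar, brush, vial from where it was at the start of the episode above 0.025 m or angle between any of lens, cup, bin, dropper, jar, vial's own z axis and vertical above 0.5 rad).
It also fails if it takes over 58 s, if anything falls off the work surface, if the arm or the gripper's body presses on something with over 40 N, if the wrist force passes 120 N, or if a joint passes its speed limit or range.

## Working session

There is one attempt and no reset: what is moved stays moved. The work goes in short steps, Python scripts to look and compute and a shell command to move; the robot and the scene stay as the last step left them, time stands still between calls to the robot, and variables do not carry over. Pictures are saved under pics/ and viewed, at most 10 in all, crops included, and the job is handed in when it is done.

```bash
mkdir -p pics; ls; python3 - <<'E'
from plant import r, optics
import cv2
for n in("scene","top"):
    c=optics.capture(n); cv2.imwrite(f"pics/{n}0.png",c["img"]); print({k:v for k,v in c.items() if k!="img"})
print(r.get_state(), r.pinch_z)
E
```

```text
pics
{'fovy': 48.16501794809874, 'cx': 310.58456125986095, 'cy': 243.71488751961084, 'eye': array([ 1.24515655, -0.36983837,  0.72444791]), 'rotation': array([51.71055285,  0.98228166, 62.3298151 ])}
{'fovy': 53.27647964106856, 'cx': 320.00708046792823, 'cy': 239.1977482002435, 'eye': array([0.41671805, 0.00424251, 1.20946709]), 'rotation': array([ 3.92321069e+00,  1.24475640e-02, -9.14806446e+01])}
{'time_s': 0.1, 'joints': array([ 8.66374870e+01,  2.05873817e+01,  6.40095856e-01, -1.77522390e-02,
       -7.01338863e+01, -1.65062547e+01]), 'qd': array([ 0.04176303, -0.09196089,  0.20325983, -0.05028551, -0.05615967,
        0.00160605]), 'joint_torque': array([-2.09804799e-03, -5.84165025e+01,  2.93751115e+01,  7.01558948e+00,
        1.01555165e-02, -5.16831676e-05]), 'tcp_pos': array([0.22929529, 0.63441855, 0.22572389]), 'eef_rot': array([ 1.79917431e+02, -7.06333203e-03, -1.98748071e+01]), 'contact_force': array([ 0.70413351, -0.53535954, -1.3556829 ]), 'moment': array([0.01861919, 0.02694764, 0.01082734]), 'gripper_force': 0.0, 'gripper_width': 0.08778656330234141} 0.0188
```

View pics/top0.png

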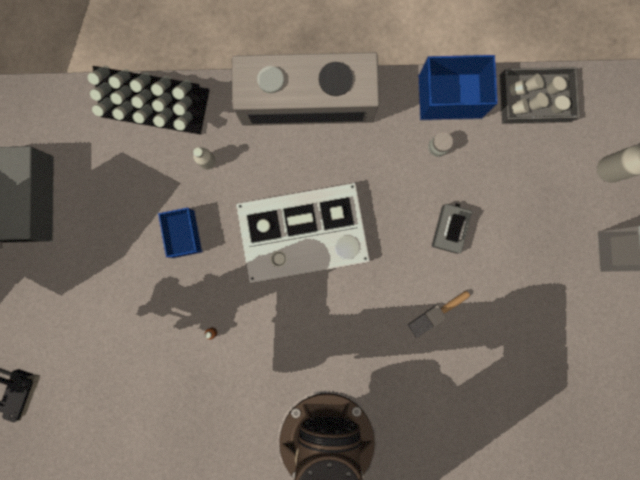

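View pics/scene0.png

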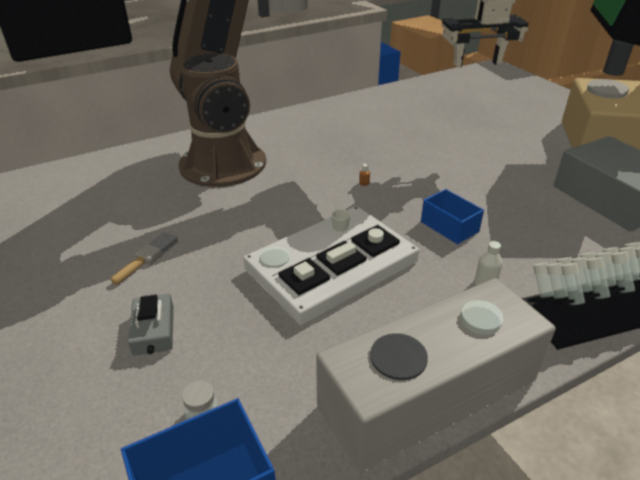

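The top view shows the round key at (263,226), the bar at (300,219), the square key at (337,212) and the switch box at (453,228). The scene view agrees. Next I'll zoom in on the box and keys in both views.

```bash
cat > h.py <<'E'
import numpy as np, cv2
from scipy.spatial.transform import Rotation as R
def ray(c,u,v):
    f=240/np.tan(np.radians(c["fovy"]/2))
    d=np.array([(u-c["cx"])/f,-(v-c["cy"])/f,-1.])
    return c["eye"],R.from_euler("xyz",c["rotation"],degrees=True).as_matrix()@d
def plane(c,u,v,z):
    e,d=ray(c,u,v); return e+d*(z-e[2])/d[2]
def proj(c,p):
    f=240/np.tan(np.radians(c["fovy"]/2))
    q=R.from_euler("xyz",c["rotation"],degrees=True).as_matrix().T@(np.array(p)-c["eye"])
    return np.array([c["cx"]-f*q[0]/q[2],c["cy"]+f*q[1]/q[2]])
E
python3 - <<'E'
from h import *
from plant import optics
t=optics.capture("top");s=optics.capture("scene")
up=lambda im,x,y,w,h,k:cv2.resize(im[y:y+h,x:x+w],None,fx=k,fy=k,interpolation=cv2.INTER_CUBIC)
a=up(t["img"],425,190,60,75,5);b=up(s["img"],115,280,75,75,5)
c=np.zeros((375,675,3),np.uint8);c[:,:300]=a;c[:,300:]=b;cv2.imwrite("pics/z.png",c)
g=cv2.cvtColor(t["img"],cv2.COLOR_BGR2GRAY)
# keys: bright blobs inside unit's dark modules
for name,x,y in(("round",263,226),("bar",300,219),("square",337,212)):
    w=g[y-14:y+15,x-16:x+17]; m=(w>120).astype(np.uint8)
    n,l,st,ce=cv2.connectedComponentsWithStats(m)
    i=l[14,16]; u,v=ce[i]+[x-16,y-14]; p=plane(t,u,v,.066)
    print(name,u,v,st[i,4],p.round(4),"in scene at",proj(s,p).round(1))
for n,u,v in(("base",328,440),):print(n,plane(t,u,v,0))
# unit outline
m=cv2.morphologyEx(((g>140)*255).astype(np.uint8),cv2.MORPH_OPEN,np.ones((2,2)))
E
```

```text
round 262.55833333333334 225.41666666666666 120 [0.5318 0.1395 0.066 ] in scene at [375.3 232.4]
bar 299.6790697674419 218.83255813953488 215 [0.5454 0.05   0.066 ] in scene at [340.4 249.5]
square 336.33098591549293 212.3732394366197 142 [ 0.5587 -0.0384  0.066 ] in scene at [303.1 267.7]
base [ 0.00359774 -0.00450805  0.        ]
```

View pics/z.png

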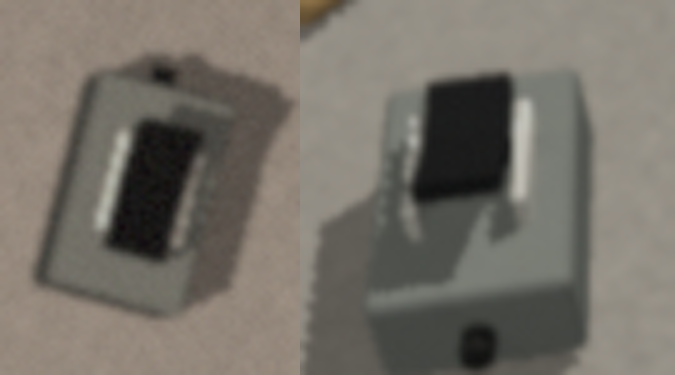

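The raised end is the box's far (+x, cable) end. It faces the scene camera and throws its shadow forward, in crop z.png around (460,195). The three key positions agree between the two views. Next I'll compute the box axis and the first move.

```bash
cat >> h.py <<'E'
def to(p,yaw=None,tilt=True):
    from plant import r
    s=r.get_state(); M=R.from_euler("xyz",s["eef_rot"],degrees=True)
    d=M.inv().apply(np.array(p)-s["tcp_pos"])/.03
    y=s["eef_rot"][2] if yaw is None else yaw
    rv=(M.inv()*R.from_euler("xyz",[180,0,y],degrees=True)).as_rotvec(degrees=True)
    return d.round(2),rv.round(1)
E
python3 - <<'E'
from h import *
from plant import optics
t=optics.capture("top");s=optics.capture("scene")
T=lambda x,y:(425+x/5-.4,190+y/5-.4); S=lambda x,y:(115+(x-300)/5-.4,280+y/5-.4)
cor=[plane(t,*T(*q),.04)[:2] for q in((105,80),(235,108),(185,312),(48,283))]
C=np.mean(cor,0);ax=(cor[0]+cor[1]-cor[2]-cor[3]);yaw=np.degrees(np.arctan2(ax[1],ax[0]))
print("box",C,yaw,[np.linalg.norm(cor[i]-cor[i-1]).round(3) for i in range(4)])
ct=[plane(s,*S(*q),.04)[:2] for q in((390,90),(575,72),(585,280),(370,300))]
A=np.mean(ct,0);ax=(ct[2]+ct[3]-ct[0]-ct[1]);print("scene",A,np.degrees(np.arctan2(ax[1],ax[0])),[np.linalg.norm(ct[i]-ct[i-1]).round(3) for i in range(4)])
# rocker cross-check: flat pivot-ish centre, raised outer edge at z .0715
print("outer edge top",plane(t,*T(170,122),.0715),"scene",plane(s,*S(460,192),.069))
print(to((.55,.2,.227),-14.5),to((.56,-.28,.16),-14.5))
print([plane(t,u,v,z).round(3) for u,v,z in((203,155,.1),(442,143,.06),(279,258,.07),(348,246,.05))])
E
```

```text
box [ 0.51428126 -0.32506561] -17.17276310983474 [np.float64(0.104), np.float64(0.065), np.float64(0.104), np.float64(0.068)]
scene [ 0.5172692  -0.32120011] -15.408653765370149 [np.float64(0.104), np.float64(0.067), np.float64(0.105), np.float64(0.072)]
outer edge top [ 0.54657277 -0.33054941  0.0715    ] scene [ 0.54987866 -0.33066831  0.069     ]
(array([14.98,  9.99, -0.02]), array([ 0. , -0. , -5.4])) (array([20.73, 24.93,  2.22]), array([ 0. , -0. , -5.4]))
[array([0.698, 0.273, 0.1  ]), array([ 0.723, -0.301,  0.06 ]), array([0.453, 0.101, 0.07 ]), array([ 0.478, -0.065,  0.05 ])]
```

```bash
P='{"xyz":[15,10,0],"delta_rot":[0,0,-3.6],"claw":1}'; python3 -m crank '[{"xyz":[15,10,0],"delta_rot":[0,0,-3.6],"claw":1},{"xyz":[15,10,0],"delta_rot":[0,0,-3.6],"claw":1},{"xyz":[15,10,0],"delta_rot":[0,0,-3.6],"claw":1},{"xyz":[15,10,0],"delta_rot":[0,0,-3.6],"claw":1},{"xyz":[15,10,0],"delta_rot":[0,0,-3.6],"claw":1},{"xyz":[15,10,0],"delta_rot":[0,0,-3.6],"claw":1},{"xyz":[15,10,0],"delta_rot":[0,0,-3.6],"claw":1},{"xyz":[15,10,0],"delta_rot":[0,0,-3.6],"claw":1},{"xyz":[15,10,0],"delta_rot":[0,0,-3.6],"claw":1},{"xyz":[20.6,26.7,1],"delta_rot":[0,0,-3.6],"claw":1},{"xyz":[20.6,26.7,1],"delta_rot":[0,0,-3.6],"claw":1},{"xyz":[20.6,26.7,1],"delta_rot":[0,0,-3.6],"claw":1},{"xyz":[20.6,26.7,1],"delta_rot":[0,0,-3.6],"claw":1},{"xyz":[20.6,26.7,1],"delta_rot":[0,0,-3.6],"claw":1},{"xyz":[20.6,26.7,1],"delta_rot":[0,0,-3.6],"claw":1},{"xyz":[20.6,26.7,1],"delta_rot":[0,0,-3.6],"claw":1},{"xyz":[20.6,26.7,1],"delta_rot":[0,0,-3.6],"claw":1},{"xyz":[20.6,26.7,1],"delta_rot":[0,0,-3.6],"claw":1},{"xyz":[20.6,26.7,3.8],"delta_rot":[0,0,-3.6],"claw":1},{"xyz":[20.6,26.7,3.8],"delta_rot":[0,0,-3.6],"claw":1}]'
python3 - <<'E'
from h import *
print(to((.539,-.330,.075),-16.3))
E
```

```text
time_s: 2.8
tcp_pos: [0.536, -0.3285, 0.1088]
eef_rot: [-180.0, 0.3, -16.4]
contact_force: [0.2, 0.1, 0.4]
gripper_width: 0.0
gripper_force: 0.0
(array([0.12, 0.02, 1.13]), array([-0. ,  0.3, -0.1]))
```

```bash
python3 -m crank '[{"xyz":[0.1,0,0.9],"delta_rot":[0,0,0],"claw":1},{"xyz":[0.1,0,0.9],"delta_rot":[0,0,0],"claw":1}]'
python3 - <<'E'
from h import *
from plant import optics
s=optics.capture("scene")
cv2.imwrite("pics/a.png",cv2.resize(s["img"][250:370,80:220],None,fx=4,fy=4,interpolation=cv2.INTER_CUBIC))
print(to((.539,-.330,.058),-16.3))
E
```

```text
time_s: 3.05
tcp_pos: [0.5398, -0.329, 0.0834]
eef_rot: [-180.0, 0.3, -16.3]
contact_force: [0.4, 0.3, 0.3]
gripper_width: 0.0002
gripper_force: 0.0
(array([-0.05,  0.04,  0.9 ]), array([0. , 0.1, 0. ]))
```

View pics/a.png

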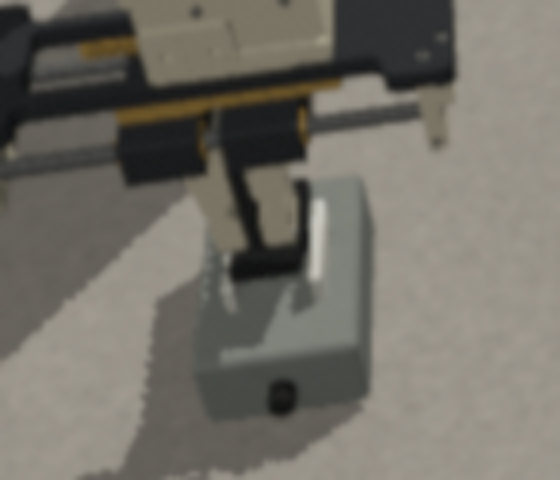

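The shut fingertips sit just above the raised end at crop (250,250). They are about 2–3 mm towards −y of the rocker's centre (268,265), so I'll correct for that and press.

```bash
python3 -m crank '[{"xyz":[0,-0.07,0.3],"delta_rot":[0,0,0],"claw":1},{"xyz":[0,-0.07,0.45],"delta_rot":[0,0,0],"claw":1},{"xyz":[0,-0.07,0.6],"delta_rot":[0,0,0],"claw":1},{"xyz":[0,-0.07,0.7],"delta_rot":[0,0,0],"claw":1},{"xyz":[0,-0.07,0.8],"delta_rot":[0,0,0],"claw":1},{"xyz":[0,-0.07,0.85],"delta_rot":[0,0,0],"claw":1},{"xyz":[0,-0.07,0.85],"delta_rot":[0,0,0],"claw":1}]'
```

```text
time_s: 3.98
tcp_pos: [0.5414, -0.3273, 0.0598]
eef_rot: [-180.0, 0.1, -16.3]
contact_force: [1.5, 0.1, 1.9]
gripper_width: 0.0006
gripper_force: 0.9
```

```bash
python3 -m crank '[{"xyz":[0,0,0.05],"delta_rot":[0,0,0],"claw":1},{"xyz":[0,0,0.1],"delta_rot":[0,0,0],"claw":1},{"xyz":[0,0,0.1],"delta_rot":[0,0,0],"claw":1}]';  python3 -m crank '[{"xyz":[0,0,0.05],"delta_rot":[0,0,0],"claw":1},{"xyz":[0,0,0.05],"delta_rot":[0,0,0],"claw":1}]'
```

```text
time_s: 4.35
tcp_pos: [0.5417, -0.3274, 0.0589]
eef_rot: [180.0, -0.0, -16.2]
contact_force: [-3.3, 3.6, 17.3]
gripper_width: 0.0002
gripper_force: 8.6
time_s: 4.6
tcp_pos: [0.5418, -0.3275, 0.0587]
eef_rot: [180.0, -0.0, -16.2]
contact_force: [-6.5, 6.7, 26.2]
gripper_width: 0.0003
gripper_force: 13.1
```

The force jumped with no further travel, so the rocker is at its stop. I'll lift and check.

```bash
python3 -m crank '[{"xyz":[0,0,-0.5],"delta_rot":[0,0,0],"claw":1},{"xyz":[0,0,-3],"delta_rot":[0,0,0],"claw":1},{"xyz":[0,0,-3],"delta_rot":[0,0,0],"claw":1},{"xyz":[0,0,-3],"delta_rot":[0,0,0],"claw":1}]'
python3 - <<'E'
from h import *
from plant import optics
s=optics.capture("scene")
cv2.imwrite("pics/b.png",cv2.resize(s["img"][250:370,80:220],None,fx=4,fy=4,interpolation=cv2.INTER_CUBIC))
print(to((.532,.1395,.12),8.6),to((.532,.1395,.15),8.6))
E
```

```text
time_s: 5.1
tcp_pos: [0.5417, -0.3273, 0.1462]
eef_rot: [-180.0, -0.1, -16.3]
contact_force: [-0.4, -0.8, -1.1]
gripper_width: 0.0005
gripper_force: 0.0
(array([ -4.65, -14.84,   0.84]), array([ -0. ,   0.1, -24.9])) (array([ -4.65, -14.84,  -0.16]), array([ -0. ,   0.1, -24.9]))
```

View pics/b.png

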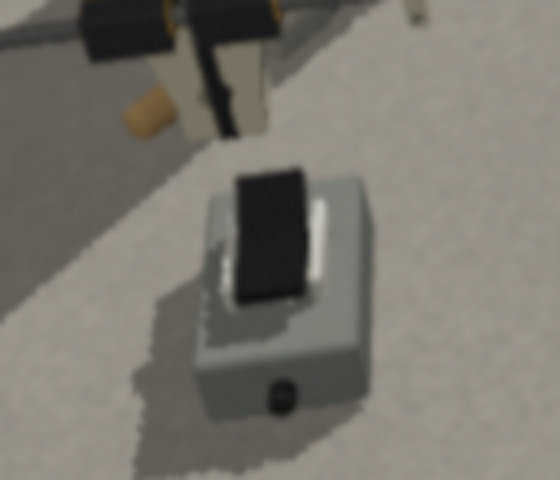

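The near end of the rocker now lies flat at crop (270,295), the far end is up, and the box hasn't moved. Next is the round key.

```bash
python3 -m crank '[{"xyz":[-4.65,-14.85,0],"delta_rot":[0,0,-25],"claw":1},{"xyz":[-4.65,-14.85,0],"delta_rot":[0,0,-25],"claw":1},{"xyz":[-4.65,-14.85,0],"delta_rot":[0,0,-25],"claw":1},{"xyz":[-4.65,-14.85,0],"delta_rot":[0,0,-25],"claw":1},{"xyz":[-4.65,-14.85,0],"delta_rot":[0,0,-25],"claw":1},{"xyz":[-4.65,-14.85,0],"delta_rot":[0,0,-25],"claw":1},{"xyz":[-4.65,-14.85,0],"delta_rot":[0,0,-25],"claw":1},{"xyz":[-4.65,-14.85,0],"delta_rot":[0,0,-25],"claw":1},{"xyz":[-4.65,-14.85,0],"delta_rot":[0,0,-25],"claw":1},{"xyz":[-4.65,-14.85,0],"delta_rot":[0,0,-25],"claw":1},{"xyz":[-4.65,-14.85,1.7],"delta_rot":[0,0,-25],"claw":1},{"xyz":[-4.65,-14.85,2.1],"delta_rot":[0,0,-25],"claw":1},{"xyz":[-4.65,-14.85,2.1],"delta_rot":[0,0,-25],"claw":1}]'
python3 - <<'E'
from h import *
from plant import optics
s=optics.capture("scene")
cv2.imwrite("pics/c.png",cv2.resize(s["img"][170:320,240:430],None,fx=4,fy=4,interpolation=cv2.INTER_CUBIC))
print(to((.532,.1395,.058),8.6))
E
```

```text
time_s: 6.78
tcp_pos: [0.5324, 0.1381, 0.0821]
eef_rot: [179.9, 0.1, 8.7]
contact_force: [-0.2, -0.1, 0.8]
gripper_width: 0.0001
gripper_force: 0.0
(array([-0.04, -0.03,  0.84]), array([ 0. , -0. ,  0.1]))
```

View pics/c.png

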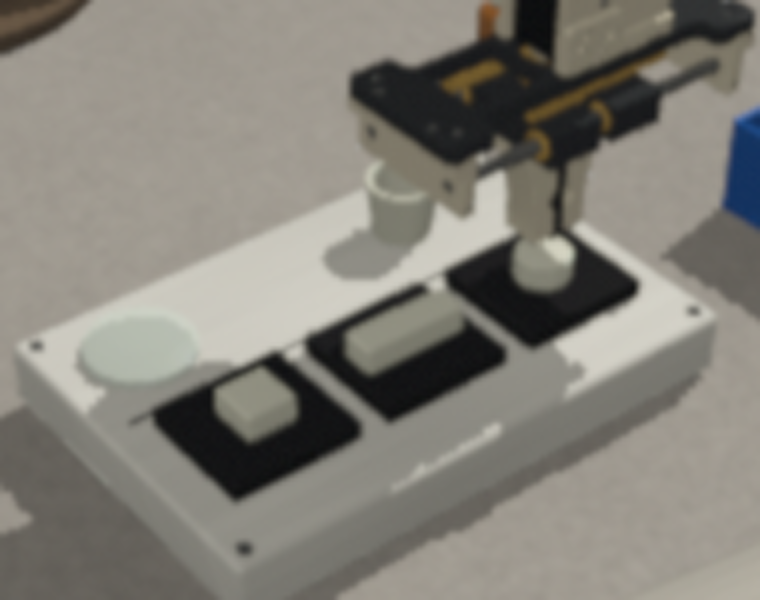

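The fingertips are directly over the round key, which is at crop (543,262). I'll press it.

```bash
python3 -m crank '[{"xyz":[0,0,0.4],"delta_rot":[0,0,0],"claw":1},{"xyz":[0,0,0.6],"delta_rot":[0,0,0],"claw":1},{"xyz":[0,0,0.75],"delta_rot":[0,0,0],"claw":1},{"xyz":[0,0,0.85],"delta_rot":[0,0,0],"claw":1},{"xyz":[0,0,0.9],"delta_rot":[0,0,0],"claw":1},{"xyz":[0,0,0.9],"delta_rot":[0,0,0],"claw":1}]'; python3 -m crank '[{"xyz":[0,0,0.05],"delta_rot":[0,0,0],"claw":1},{"xyz":[0,0,0.08],"delta_rot":[0,0,0],"claw":1},{"xyz":[0,0,0.08],"delta_rot":[0,0,0],"claw":1}]'
```

```text
time_s: 7.58
tcp_pos: [0.5332, 0.1395, 0.0578]
eef_rot: [180.0, -0.1, 8.8]
contact_force: [-6.9, -1.7, 21.8]
gripper_width: 0.0008
gripper_force: 11.2
time_s: 7.95
tcp_pos: [0.5333, 0.1395, 0.0574]
eef_rot: [180.0, -0.1, 8.8]
contact_force: [-14.5, -3.2, 41.7]
gripper_width: 0.0003
gripper_force: 20.9
```

It's at its stop at z = 0.0575, with the force rising. I'll lift and go to the bar key.

```bash
python3 -m crank '[{"xyz":[0,0,-0.4],"delta_rot":[0,0,0],"claw":1},{"xyz":[0,0,-1.6],"delta_rot":[0,0,0],"claw":1},{"xyz":[0,0,-1.6],"delta_rot":[0,0,0],"claw":1},{"xyz":[0,3,-1.6],"delta_rot":[0,0,0],"claw":1},{"xyz":[0,3,-1.6],"delta_rot":[0,0,0],"claw":1},{"xyz":[0,3,-1.6],"delta_rot":[0,0,0],"claw":1}]'
python3 - <<'E'
from h import *
from plant import optics
s=optics.capture("scene")
cv2.imwrite("pics/d.png",cv2.resize(s["img"][170:320,240:430],None,fx=4,fy=4,interpolation=cv2.INTER_CUBIC))
print(to((.546,.050,.058),8.7))
E
```

```text
time_s: 8.7
tcp_pos: [0.546, 0.0486, 0.1004]
eef_rot: [180.0, 0.1, 8.6]
contact_force: [0.4, 0.5, -0.5]
gripper_width: 0.0005
gripper_force: 0.0
(array([ 0.  , -0.02,  1.42]), array([ 0. ,  0.1, -0.1]))
```

View pics/d.png

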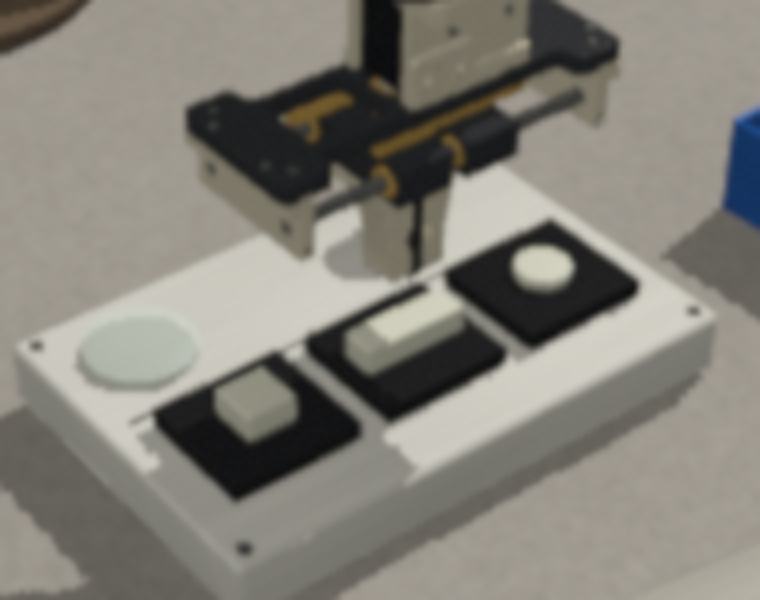

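The round key at crop (543,265) is down, and the fingers are above the middle of the bar. I'll press it, hold for a moment and retreat.

```bash
python3 -m crank '[{"xyz":[0,0,0.9],"delta_rot":[0,0,0],"claw":1},{"xyz":[0,0,1.15],"delta_rot":[0,0,0],"claw":1},{"xyz":[0,0,1.3],"delta_rot":[0,0,0],"claw":1},{"xyz":[0,0,1.45],"delta_rot":[0,0,0],"claw":1},{"xyz":[0,0,1.5],"delta_rot":[0,0,0],"claw":1},{"xyz":[0,0,1.52],"delta_rot":[0,0,0],"claw":1},{"xyz":[0,0,1.52],"delta_rot":[0,0,0],"claw":1},{"xyz":[0,0,1.52],"delta_rot":[0,0,0],"claw":1}]'
```

```text
time_s: 9.75
tcp_pos: [0.5464, 0.0506, 0.058]
eef_rot: [-180.0, -0.1, 8.8]
contact_force: [-11.4, 1.2, 22.2]
gripper_width: 0.0002
gripper_force: 11.4
```

```bash
python3 -m crank '[{"xyz":[0,0,0],"delta_rot":[0,0,0],"claw":1},{"xyz":[0,0,-0.5],"delta_rot":[0,0,0],"claw":1},{"xyz":[0,0,-4],"delta_rot":[0,0,0],"claw":1},{"xyz":[0,0,-4],"delta_rot":[0,0,0],"claw":1},{"xyz":[0,0,-4],"delta_rot":[0,0,0],"claw":1},{"xyz":[0,0,-4],"delta_rot":[0,0,0],"claw":1}]'
python3 - <<'E'
from h import *
from plant import optics
s=optics.capture("scene");cv2.imwrite("pics/e.png",s["img"])
E
```

```text
time_s: 10.5
tcp_pos: [0.5464, 0.0505, 0.1757]
eef_rot: [-180.0, -0.1, 8.7]
contact_force: [-0.6, 0.2, -0.9]
gripper_width: 0.0004
gripper_force: 0.0
```

View pics/e.png

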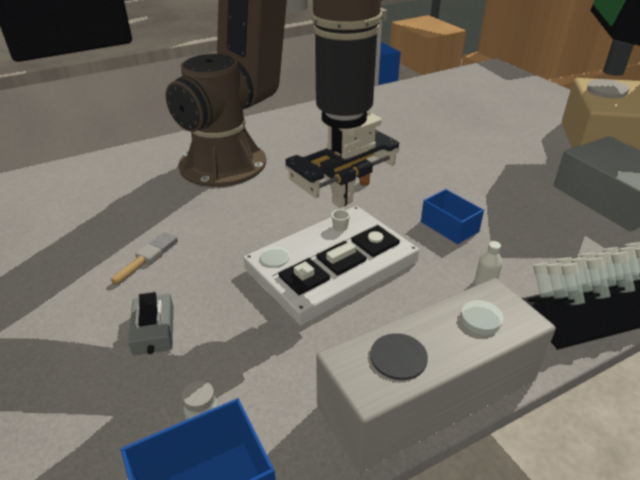

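The rocker is over at (148,308), the round key is down at (376,237), and the bar (341,252) and square (303,270) keys are up. Nothing else has moved and the arm is clear.

```bash
python3 -c "
from plant import job
print(job.close_job())"
```

```text
the job is handed in; nothing more can be done
None
```

I pressed the rocker over, then the round key fully down, then the bar key down and released it, and handed the job in. The last picture showed all three as required and nothing else moved, but the hand-in returned no verdict.

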